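# Load the orbital shaker

### The arm

A 7-joint arm with a two-finger parallel gripper is mounted at the origin on the work surface. World frame = base frame: x ahead of the robot, y to its left, z up, the work surface at z = 0. Lengths are in m, angles in rad, forces in N, time in s.
With the tool pointing down it reaches from about 0.425 to 0.825 m from the base axis. Payload 3.6 kg.
Tool frame: the origin (TCP) lies at the very end of the fingers, on their centre line; the grasp point (between the pads) lies 19 mm behind it (bot.hold_point_z is the z of the grasp point in the tool frame, in m); z points along the fingers, y is the line along which they close (so a half turn about z gives the same grasp; the last joint's range is limited). The gripper opens to 93 mm and grips with 3 to 60 N. Pads are 15 mm wide; open, the fingers measure 128 mm over their backs; the gripper's body (75 mm by 188 mm) begins 65 mm behind the grasp point.
Start: joints at [-1.23, 0.615, -0.013, 1.423, 0.008, 1.103, -0.04], TCP at [0.233, 0.607, 0.219] pointing down, gripper open.
Joint ranges: [-3.12, 3.12], [-0.3, 2.06], [-1.34, 1.32], [0.26, 2.42], [-1.36, 4.5], [0.01, 1.98], [-2.84, 2.84]. Speed limits (rad/s): [2.79, 2.79, 3.14, 3.14, 3.14, 3.14, 3.14].

### API

Orientations are given as a 3x3 rotation matrix whose columns are the frame's x, y, z axes.
In Python, from workcell import bot gives the robot as it stands. Calls block until the motion is done:
- bot.move_to(position, orientation): joint-space move of the TCP to a pose.
- bot.move_straight(position, frame=None, vel=0.15, max_force=None): straight line of the TCP; frame=None keeps the orientation; vel is the mean speed in m/s. With max_force (N) it stops when the force on the tool has changed by that much, and returns True; else False.
- bot.movej(angles): joint-space move.
- bot.move_gripper(opening, grasp_force=None): finger opening in m; grasp_force is the grip in N (None keeps the last); returns when the fingers have stopped.
- bot.dwell(seconds).
- bot.solve_ik(position, orientation): joint angles nearest the present ones, or None.
- bot.state(): the state.
- bot.camera(name): name is "scene" or "top" or "wrist"; returns a dict with "image" (420x560x3 uint8, red, green, blue), "depth" (420x560 float32, m along the optical axis (not along the pixel's ray), 0 where there is no reading), "mtx" (3x3 intrinsics, pixels), "xyz" and "rotation" of the camera in the world. Camera axes: x right, y down, z forward; pixel columns grow to the right and rows downward; lengths in m; the calibration is good to about 2 mm. A picture is of the moment at which its call begins.
A pose or a line that the arm cannot do raises bot.PlanningError and nothing moves.
- bot.job_done(): hands the job in; it is judged then, once.
Trained networks look in a picture, given as the dict that the camera call returned (one of the last four; its "shot" number tells which), for a name from the list of things; names that differ only in an ending like _2 or _b are one class to them, and where a whole thing is asked for, a point or a joint stands for the part that bears it (a point fixed in the world has none). Each returns a list of dicts, best first, with "score" (0 to 1); they miss things now and then, are a little off and sometimes report something else, mostly with a low value. They report only what shows in the picture. A call takes as long as a camera call.
- bot.spot_in(picture, target): "bbox" ([left, top, right, bottom] in pixels, round what is visible of it).
The state is a dict: "t": time; "joint_pos": joint angles; "dq": joint speeds; "effort": joint torques, N m; "ee_pos": TCP position; "tool_rot": TCP orientation; "force": force on the tool from outside, world axes, zero at the start; "wrist_torque": the same for the moment, N m; "width": finger opening in m; "grasp_force": force on a finger pad.
Only numpy, scipy, OpenCV 4.12 (cv2) and the standard library are available. Lean on these libraries where they do the work, as an engineer would, in place of code of your own. Each camera call takes 0.05 s, during which the arm holds its last target. There are 200 camera calls.

### The job

Load the orbital shaker: pick up the four capped amber conical flasks from the bench and stand each one in the clamp on the shaker platform that is made for its size, all the way down on the clamp's base between its fingers. They are glass, so keep them upright and set them down rather than dropping them, and do not knock over or shove aside the reagent bottle and the beaker that stand among them.

Things in the scene. Friction and masses are not known exactly. Their poses are not given: they have to be found in the camera images.
- flask_25: Loose conical flask of amber glass, the smallest of four, with a black screw cap, standing upright on the bench. Flat round base 42 mm in diameter, 70 mm tall in all; cap 24 mm in diameter, the top 20 mm (neck below is thinner). Grip it by the cap. About 35 g. Origin: centre of the underside; z up along its axis; yaw is meaningless.
- flask_50: Loose conical flask of amber glass, the second smallest of four, with a black screw cap, standing upright on the bench. Flat round base 52 mm in diameter, 90 mm tall in all; cap 32 mm in diameter, the top 22 mm (neck below is thinner). Grip it by the cap. About 55 g. Origin: centre of the underside; z up along its axis; yaw is meaningless.
- flask_125: Loose conical flask of amber glass, the second largest of four, with a black screw cap, standing upright on the bench. Flat round base 67 mm in diameter, 115 mm tall in all; cap 38 mm in diameter, the top 26 mm (neck below is thinner). Grip it by the cap. About 95 g. Origin: centre of the underside; z up along its axis; yaw is meaningless.
- flask_250: Loose conical flask of amber glass, the largest of four, with a black screw cap, standing upright on the bench. Flat round base 85 mm in diameter, 145 mm tall in all; cap 44 mm in diameter, the top 28 mm (neck below is thinner). Grip it by the cap. About 160 g. Origin: centre of the underside; z up along its axis; yaw is meaningless.
- clamp_25: Steel clamp for flask_25, smallest of four, fixed on the shaker platform (302 mm square, top 85 mm over the bench) in a 2 x 2 square, 135 mm pitch, any arrangement. Four upright fingers at 45, 135, 225, 315 deg: 50 mm clear between opposite ones, flaring over the top 12 mm to 66 mm at the tips, 24 mm above the origin. Origin: centre of its underside; its floor, where the flask seats, is 4 mm above. z up.
- clamp_50: Steel clamp for flask_50, second smallest of four, fixed on the shaker platform (302 mm square, top 85 mm over the bench) in a 2 x 2 square, 135 mm pitch, any arrangement. Four upright fingers at 45, 135, 225, 315 deg: 60 mm clear between opposite ones, flaring over the top 12 mm to 76 mm at the tips, 28 mm above the origin. Origin: centre of its underside; its floor, where the flask seats, is 4 mm above. z up.
- clamp_125: Steel clamp for flask_125, second largest of four, fixed on the shaker platform (302 mm square, top 85 mm over the bench) in a 2 x 2 square, 135 mm pitch, any arrangement. Four upright fingers at 45, 135, 225, 315 deg: 75 mm clear between opposite ones, flaring over the top 12 mm to 91 mm at the tips, 33 mm above the origin. Origin: centre of its underside; its floor, where the flask seats, is 4 mm above. z up.
- clamp_250: Steel clamp for flask_250, largest of four, fixed on the shaker platform (302 mm square, top 85 mm over the bench) in a 2 x 2 square, 135 mm pitch, any arrangement. Four upright fingers at 45, 135, 225, 315 deg: 93 mm clear between opposite ones, flaring over the top 12 mm to 109 mm at the tips, 38 mm above the origin. Origin: centre of its underside; its floor, where the flask seats, is 4 mm above. z up.
- reagent_bottle: Bystander, loose: straight-sided amber reagent bottle with a paper label and a black cap (30 mm), 52 mm in diameter, 100 mm tall, standing among the flasks. Origin: centre of the underside, z up.
- beaker: Bystander, loose: open white beaker, 56 mm across the rim, 72 mm tall, standing among the flasks. Origin: centre of the underside, z up.

How it is judged:
By the outcome, as a careful person would: the job done as asked, in the order asked, and still so for the second after the job is handed in, with the robot touching nothing.
It also fails if it takes over 144 s, if anything falls off the work surface, if the arm or the gripper's body presses on something with over 40 N, if the wrist force passes 120 N, or if a joint passes its speed limit or range.

## Working session

There is one attempt and no reset: what is moved stays moved. The work goes in short steps, each a Python script; the robot and the scene stay as the last script left them, time stands still between calls to the robot, and variables do not carry over. Pictures are saved under pics/ and viewed, at most 14 in all, crops included, and the job is handed in when it is done.

```bash
mkdir -p pics; ls; python3 - <<'E'
from workcell import bot
import cv2,numpy as np
for n in("top","scene"):
    p=bot.camera(n); cv2.imwrite(f"pics/{n}0.png",p["image"][:,:,::-1])
    np.savez(f"{n}0.npz",**{k:p[k] for k in("depth","mtx","xyz","rotation","image")})
    print(n,p["xyz"],p["rotation"].round(3).tolist(),p["mtx"].tolist())
    for t in "flask_25 flask_50 flask_125 flask_250 clamp_25 clamp_50 clamp_125 clamp_250 reagent_bottle beaker".split():
        print(t,[(np.round(d["bbox"]).astype(int).tolist(),round(d["score"],2)) for d in bot.spot_in(p,t)][:3])
s=bot.state();print(s["t"],s["tool_rot"],s["width"])
E
```

```text
pics
top [3.63660322e-01 2.63382181e-04 1.15962284e+00] [[-0.027, -0.988, 0.15], [-0.999, 0.023, -0.026], [0.022, -0.15, -0.988]] [[502.39293368231864, 0.0, 285.8188438979993], [0.0, 502.39293368231864, 213.70508175265286], [0.0, 0.0, 1.0]]
flask_25 [([298, 154, 330, 188], 0.8), ([412, 233, 445, 258], 0.6), ([348, 224, 388, 264], 0.6)]
flask_50 [([298, 154, 330, 188], 0.8), ([412, 233, 445, 258], 0.6), ([348, 224, 388, 264], 0.6)]
flask_125 [([298, 154, 330, 188], 0.8), ([412, 233, 445, 258], 0.6), ([348, 224, 388, 264], 0.6)]
flask_250 [([298, 154, 330, 188], 0.8), ([412, 233, 445, 258], 0.6), ([348, 224, 388, 264], 0.6)]
clamp_25 [([95, 240, 136, 272], 0.97), ([107, 172, 150, 213], 0.78), ([157, 239, 209, 290], 0.57)]
clamp_50 [([95, 240, 136, 272], 0.97), ([107, 172, 150, 213], 0.78), ([157, 239, 209, 290], 0.57)]
clamp_125 [([95, 240, 136, 272], 0.97), ([107, 172, 150, 213], 0.78), ([157, 239, 209, 290], 0.57)]
clamp_250 [([95, 240, 136, 272], 0.97), ([107, 172, 150, 213], 0.78), ([157, 239, 209, 290], 0.57)]
reagent_bottle [([403, 164, 436, 193], 0.6)]
beaker [([348, 168, 379, 1
[... 601 characters left out ...]
 0.64), ([108, 229, 137, 266], 0.6)]
clamp_25 [([288, 148, 328, 180], 0.94), ([338, 146, 365, 163], 0.83), ([319, 183, 337, 203], 0.61)]
clamp_50 [([288, 148, 328, 180], 0.94), ([338, 146, 365, 163], 0.83), ([319, 183, 337, 203], 0.61)]
clamp_125 [([288, 148, 328, 180], 0.94), ([338, 146, 365, 163], 0.83), ([319, 183, 337, 203], 0.61)]
clamp_250 [([288, 148, 328, 180], 0.94), ([338, 146, 365, 163], 0.83), ([319, 183, 337, 203], 0.61)]
reagent_bottle [([124, 264, 158, 308], 0.59)]
beaker [([186, 248, 212, 287], 0.95)]
1.1 [[-9.33522342e-01  3.58519219e-01 -8.34668227e-05]
 [ 3.58519220e-01  9.33522345e-01  1.39284234e-05]
 [ 8.29117515e-05 -1.69219657e-05 -9.99999996e-01]] 0.09281215832221067
```

View pics/top0.png

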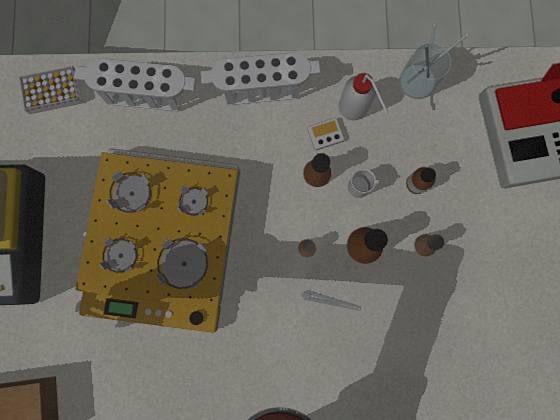

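View pics/scene0.png

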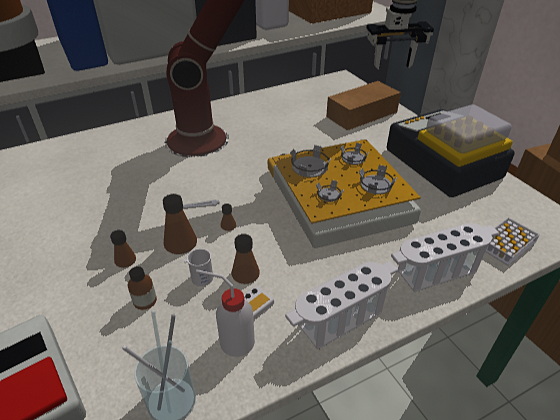

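The top picture shows flask_125 at (317,165), beaker (362,184), bottle (421,180), flask_25 (307,247), flask_250 (367,245) and flask_50 (430,243). The clamps are at (131,192), (193,201), (120,255) and (184,263). The scene view agrees, and all the flasks are upright.

```bash
cat > geo.py <<'E'
import numpy as np
def cloud(p):
    d=np.asarray(p["depth"],float);K=p["mtx"];v,u=np.mgrid[:d.shape[0],:d.shape[1]]
    c=np.dstack([(u-K[0,2])/K[0,0]*d,(v-K[1,2])/K[1,1]*d,d])
    P=c@np.asarray(p["rotation"]).T+np.asarray(p["xyz"]); P[d==0]=np.nan
    return P
def pix(p,w):
    c=(np.asarray(w)-p["xyz"])@p["rotation"]; q=p["mtx"]@c; return q[:2]/q[2]
def ray(p,uv,z):
    r=p["rotation"]@np.linalg.solve(p["mtx"],[*uv,1]); return p["xyz"]+r*(z-p["xyz"][2])/r[2]
E
python3 - <<'E'
import numpy as np,cv2
from geo import *
p=dict(np.load("top0.npz"));P=cloud(p);im=p["image"].astype(int)
for n,uv,h,D in(("25",(308,246),.07,.024),("50",(435,240),.09,.032),("125",(321,162),.115,.038),("250",(376,238),.145,.044),("bottle",(423,174),.1,.03),("beaker",(362,184),.072,.056)):
    u,v=uv;s=np.s_[v-20:v+21,u-20:u+21];Q=P[s];m=np.abs(Q[...,2]-h)<.008
    yy,xx=np.nonzero(m)
    (cx,cy),r=cv2.minEnclosingCircle(np.c_[xx,yy].astype(np.float32))
    print(n,m.sum(),"expected",round(np.pi/4*(D*502/(1.16-h))**2),"medz",np.median(Q[m][:,2]).round(4),"ctr",ray(p,(xx.mean()+u-20,yy.mean()+v-20),h)[:2].round(4),"enc",ray(p,(cx+u-20,cy+v-20),h)[:2].round(4),r*2/502*(1.16-h))
g=(im.max(2)-im.min(2)<30)
pts=[]
for n,uv,r in(("A",(131,192),27),("B",(193,201),22),("C",(120,255),22),("D",(184,263),32)):
    u,v=uv;s=np.s_[v-r:v+r+1,u-r:u+r+1];Q=P[s];z=Q[...,2]
    m=g[s]&(np.abs(z-.089)<.003)&(np.hypot(*(np.mgrid[-r:r+1,-r:r+1]))<r);yy,xx=np.nonzero(m)
    (cx,cy),R=cv2.minEnclosingCircle(np.c_[xx,yy].astype(np.float32))
    t=z>.1
    print(n,m.sum(),"med",ray(p,(np.median(xx)+u-r,np.median(yy)+v-r),.089)[:2].round(4),"enc",ray(p,(cx+u-r,cy+v-r),.089)[:2].round(4),"dia",R*2/502*1.07,"zmax",np.nanmax(z).round(4),"tips mid",((Q[t].min(0)+Q[t].max(0))/2)[:2].round(4),(np.ptp(Q[t],axis=0)).round(3))
    c=cv2.resize(p["image"][s],(300,300),interpolation=0)
    pts.append(c)
cv2.imwrite("pics/cl.png",np.hstack(pts[:2])[:,:,::-1]);cv2.imwrite("pics/cl.png",np.vstack([np.hstack(pts[:2]),np.hstack(pts[2:])])[:,:,::-1])
E
```

```text
25 96 expected 96 medz 0.0685 ctr [ 0.4582 -0.0746] enc [ 0.4578 -0.0747] 0.024276471498952918
50 181 expected 177 medz 0.0878 ctr [ 0.4588 -0.3488] enc [ 0.4585 -0.3485] 0.03326638867655598
125 249 expected 262 medz 0.113 ctr [ 0.6338 -0.1045] enc [ 0.634  -0.1046] 0.03742298599258362
250 367 expected 372 medz 0.1432 ctr [ 0.4614 -0.2087] enc [ 0.4617 -0.2085] 0.04461977160784352
bottle 149 expected 159 medz 0.0983 ctr [ 0.6046 -0.3393] enc [ 0.6044 -0.3389] 0.029862302878938343
beaker 148 expected 524 medz 0.069 ctr [ 0.6015 -0.2049] enc [ 0.6013 -0.205 ] 0.05951329861219185
A 747 med [0.5788 0.3067] enc [0.5773 0.3039] dia 0.08052844689661763 zmax 0.1217 tips mid [0.5788 0.3045] [0.089 0.088 0.022]
B 388 med [0.5605 0.1716] enc [0.5579 0.1704] dia 0.06205388388310771 zmax 0.1116 tips mid [0.5583 0.171 ] [0.062 0.063 0.012]
C 537 med [0.4458 0.3272] enc [0.4453 0.3222] dia 0.07016218800943687 zmax 0.1164 tips mid [0.4448 0.3249] [0.072 0.071 0.016]
D 1255 med [0.4256 0.1925] enc [0.4253 0.1879] dia 0.10614581507040685 zmax 0.1265 tips mid [0.425  0.1916] [0.104 0.105 0.026]
```

View pics/cl.png

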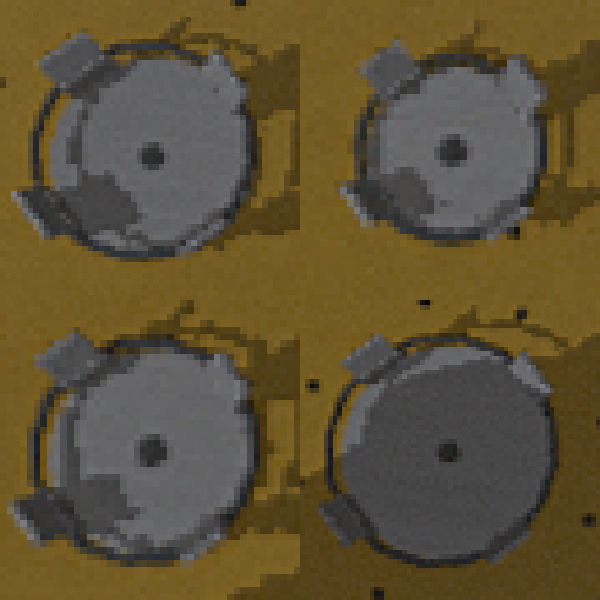

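Crop of the clamps: the centre holes are at about (131.4,193.1), (193.4,201.1), (120.3,255.1) and (183.8,263.7). Tip heights and sizes give A=125, B=25, C=50 and D=250. I'll fit the square pattern to these holes, then do flask_25 first.

```bash
cat > run.py <<'E'
import numpy as np
from workcell import bot
R=np.array([[0,1,0],[1,0,0],[0,0,-1.]])
FL={"25":(.4580,-.0746,.07,.020,.024),"50":(.4586,-.3487,.09,.022,.032),"125":(.6339,-.1045,.115,.026,.038),"250":(.4616,-.2086,.145,.028,.044)}
CL=dict(np.load("cl.npz"))
def pick(n,force=15):
    x,y,h,c,d=FL[n]; zt=h-c/2+.002-.019
    s=bot.state();q=s["ee_pos"]
    if q[2]<.33: bot.move_straight([q[0],q[1],.33],vel=.25)
    bot.move_to([x,y,zt+.12],R); bot.move_gripper(min(d+.036,.092))
    bot.move_straight([x,y,zt],vel=.12); bot.move_gripper(d-.01,grasp_force=force)
    w=bot.state(); print(n,"grip width",w["width"],w["grasp_force"],w["t"])
    assert abs(w["width"]-d)<.004
    bot.move_straight([x,y,zt+.20],vel=.2)
    return zt
def place(n,zt,dz=.0885):
    X,Y=CL[n]
    bot.move_straight([X,Y,zt+.20],vel=.25)
    bot.move_straight([X,Y,zt+dz+.006],vel=.1,max_force=6)
    print("before seat",bot.state()["ee_pos"]-[X,Y,zt+dz],bot.state()["force"])
    hit=bot.move_straight([X,Y,zt+dz-.004],vel=.02,max_force=3)
    s=bot.state();print("seat hit",hit,"dz",s["ee_pos"]-[X,Y,zt+dz],s["force"],s["width"])
def release(n):
    bot.move_gripper(min(FL[n][4]+.03,.092)); q=bot.state()["ee_pos"]
    bot.move_straight([q[0],q[1],q[2]+.12],vel=.15); print("t",bot.state()["t"])
E
python3 - <<'E'
import numpy as np
from geo import *
p=dict(np.load("top0.npz"))
U={"125":(131.4,193.1),"25":(193.4,201.1),"50":(120.3,255.1),"250":(183.8,263.65)}
W=np.array([ray(p,U[k],.089)[:2] for k in U]);M=.0675*np.array([[1,1],[1,-1],[-1,1],[-1,-1]])
c=W.mean(0);u,s,v=np.linalg.svd(M.T@(W-c));F=M@(u@v)+c
print(W.round(4).tolist(),((F-W)*1000).round(1).tolist(),F.round(4).tolist())
np.savez("cl.npz",**dict(zip(U,F)))
from run import *
zt=pick("25"); place("25",zt)
p=bot.camera("scene");import cv2;cv2.imwrite("pics/s1.png",cv2.resize(p["image"][90:230,220:420],(800,560))[:,:,::-1])
E
```

```text
[[0.5785, 0.3037], [0.558, 0.1707], [0.4456, 0.3245], [0.4242, 0.1908]] [[0.1, 0.0], [-0.1, -0.3], [-0.4, -0.0], [0.4, 0.3]] [[0.5786, 0.3038], [0.5579, 0.1704], [0.4452, 0.3245], [0.4245, 0.1911]]
25 grip width 0.023678771097338736 14.999993267192622 6.85
before seat [ 5.82122827e-04 -2.79124935e-05  6.71055327e-03] [ 0.01285833 -0.11648844 -0.84732303]
seat hit True dz [7.46366634e-04 6.49282034e-05 3.54772006e-04] [ 1.49038326 -0.28558592  2.51493818] 0.023477958634425325
```

View pics/s1.png

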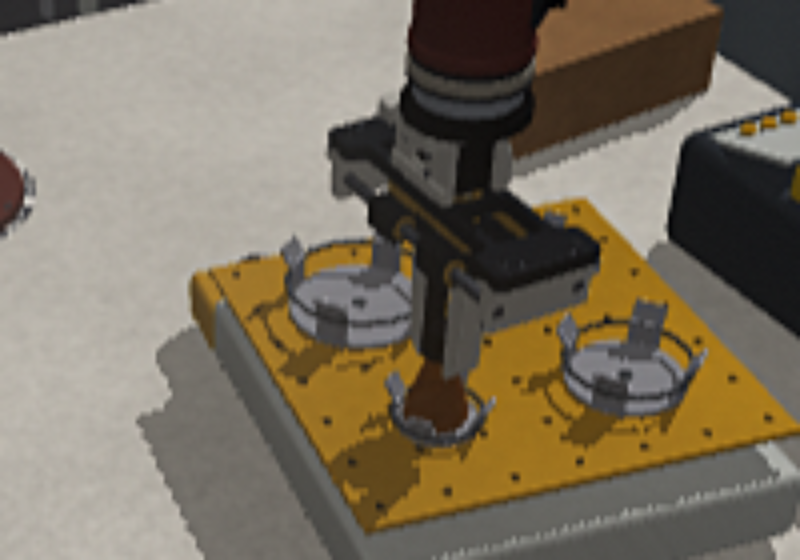

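The picture shows flask_25 down inside its clamp at (435,400) in the crop, held upright by the fingers. The height at contact matches the clamp floor to 0.4 mm. I'll release it and continue with flask_50.

```bash
python3 - <<'E'
from run import *
release("25")
zt=pick("50"); place("50",zt); s=bot.state()
if abs(s["ee_pos"][2]-zt-.0885)<.003: release("50")
p=bot.camera("scene");import cv2;cv2.imwrite("pics/s2.png",cv2.resize(p["image"][90:230,220:420],(800,560))[:,:,::-1])
E
```

```text
t 12.4917
50 grip width 0.03135492076996151 15.000021400155674 17.25
before seat [0.00054739 0.00011059 0.00664963] [-0.35720318  0.02762981 -0.8117668 ]
seat hit True dz [0.00058832 0.00021564 0.00030786] [ 0.29230766 -0.40768627  3.14042307] 0.0315144534611863
t 24.475
```

View pics/s2.png

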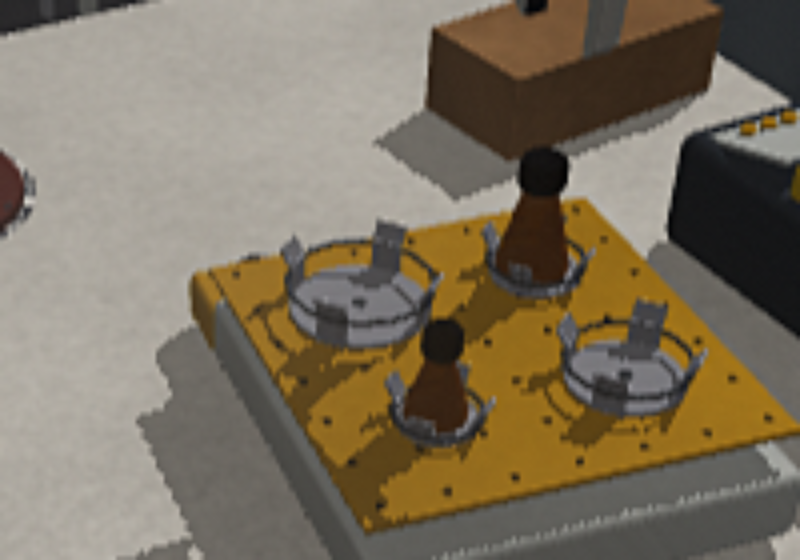

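Flask_25 (437,385) and flask_50 (540,230) stand upright and seated in their clamps. Next are flask_125 and flask_250.

```bash
python3 - <<'E'
from run import *
for n,f in(("125",18),("250",25)):
    zt=pick(n,f); place(n,zt); s=bot.state()
    if abs(s["ee_pos"][2]-zt-.0885)>.003: print("CHECK");break
    release(n)
q=bot.state()["ee_pos"]
if n=="250": bot.move_straight([q[0]-.0,q[1],.45],vel=.2); bot.move_to([.45,-.15,.45],R)
import cv2
for c in("scene","top"):
    p=bot.camera(c);cv2.imwrite(f"pics/{c}3.png",p["image"][:,:,::-1])
E
```

```text
125 grip width 0.03739838303386431 17.99993948370684 28.975
before seat [ 5.99395776e-04 -2.60250677e-05  6.87520026e-03] [-0.38445497  0.79087742 -0.81078157]
seat hit True dz [8.72711447e-04 6.26308440e-05 2.56823089e-04] [0.65702834 0.64212139 2.35597254] 0.037056694432795294
t 35.1667
250 grip width 0.04344123250531565 24.99998362191036 39.6917
before seat [5.22128587e-04 4.37884438e-05 6.52440423e-03] [-9.50151783e-04 -1.19519321e+00 -6.83313576e-01]
seat hit True dz [0.00075415 0.00013505 0.0003142 ] [ 0.93347166 -0.91262234  3.00804092] 0.04367012800279751
t 45.8333
```

View pics/scene3.png

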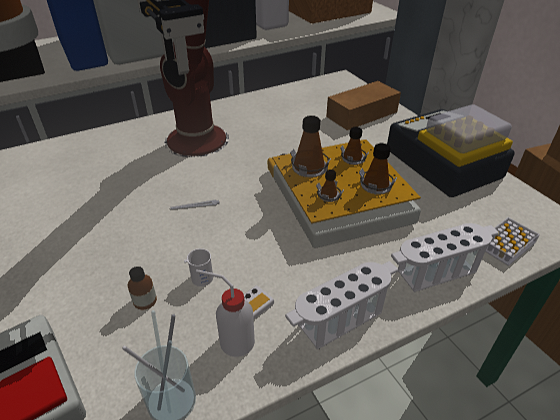

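View pics/top3.png

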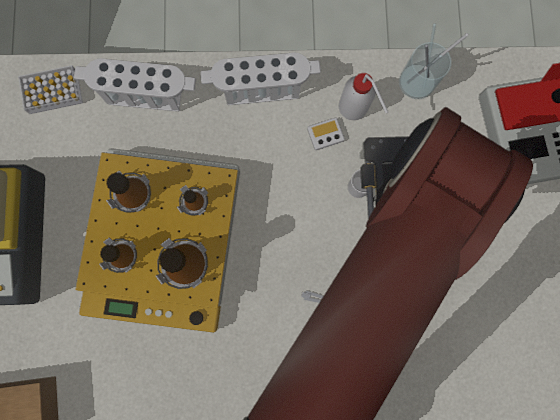

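All four flasks stand upright in their clamps: in the scene view 250 is at (311,150), 50 at (354,147), 125 at (379,170) and 25 at (330,185). The bottle (141,288) and beaker (200,267) have not moved, and the gripper is clear and empty.

```bash
python3 -c "
from workcell import bot
print(bot.job_done())"
```

```text
the job is handed in; nothing more can be done
None
```

All four flasks are standing upright, seated in their matching clamps, with the bottle and beaker unmoved; the job is handed in after about 50 s of robot time (limit 144 s), and the hand-in call returned no verdict.

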